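# Set the bench drill's speed lever to green

## Robot

A 7-joint arm with a two-finger parallel gripper is mounted at the origin on the work surface. World frame = base frame: x ahead of the robot, y to its left, z up, the work surface at z = 0. Lengths are in m, angles in degrees, forces in N, time in s.
With the tool pointing down it reaches from about 0.425 to 0.875 m from the base axis. Payload 4.7 kg.
Tool frame: the origin (TCP) lies on the centre line of the jaws, within the pads' length; the fingertips stand 8 mm ahead of it and the grasp point (between the pads) lies 11 mm behind it; z points along the fingers, y is the direction in which the jaws open and shut (so a half turn about z gives the same grasp; the last joint's range is limited). The gripper opens to 87 mm and grips with 3 to 60 N. Pads are 19 mm wide; open, the fingers measure 117 mm over their backs; the gripper's body (75 mm by 190 mm) begins 51 mm behind the grasp point.
Start: joints at [66.24, 18.392, -4.016, 83.108, 1.295, 78.541, -3.26], TCP at [0.27, -0.591, 0.231] pointing down, gripper open.
Joint ranges: [-163.93, 163.93], [-17.29, 119.83], [-79.2, 71.16], [3.27, 140.29], [-89.18, 269.18], [5.43, 117.66], [-154.24, 154.24]. Speed limits (degrees/s): [147.25, 147.25, 180, 180, 180, 180, 180].

## Interface

Orientations are given as [roll, pitch, yaw] about the fixed x, y, z axes, in that order (R = Rz(yaw) Ry(pitch) Rx(roll)).
In Python, from cell import env gives the robot as it stands. The module is installed in compiled form; this text tells all that it offers.
- The arm moves only by the tool move_arm, never from a script. Its argument "steps" is a list of rows, each a list of 2 entries, a list of its own where there are three numbers: the shift along the tool's x, y, z in m, then the turn about the tool's z in rad. A call has 1 to 20 rows; each row is the pose to reach, as a shift and turn from the pose commanded when the call began, along the tool's axes at that moment; what a row does not reach only later rows make up. A row lasts 1/8 s, in which the tool goes at most 62.5 mm and 10.7 degrees, less where a joint would pass 70% of its speed; a pose out of reach is approached as far as the arm can. A call with a gripper value outside its range is refused whole. "hand" is the closure, from -1 (fully open) to 1 (shut), set as the call begins (left out, the last holds). The fingers move at their own pace and stop on an object; "squeeze" is the grip in N (left out, the last holds). Time passes only in rows, so rows that repeat a pose let the fingers close. It gives the time, the measured TCP pose, the force and the opening at its end, in the units of the state.
- env.get_obs(): the state, without advancing time (a new reading comes with each control period).
- env.read_camera(name): name is "scene" or "top"; returns (picture, depth): 384x512x3 uint8, red, green, blue; 384x512 float32, m along the optical axis (not along the pixel's ray), 0 where there is no reading.
- env.calibration(name): a dict with "intrinsics" (3x3 intrinsics, pixels), "position" and "orientation" of the camera in the world. Camera axes: x right, y up, looking along -z (the intrinsics and any distortion apply to the point x, -y, -z); pixel columns grow to the right and rows downward; lengths in m; the calibration is good to about 2 mm. A picture is of the moment at which its call begins. calibration takes no time and is no camera call.
- env.sign_off(): hands the job in, once; it reports no verdict.
Trained networks look in the newest picture that a camera, given by its name, has taken for a name from the list of things; names that differ only in an ending like _2 or _b are one class to them, and where a whole thing is asked for, a point or a joint stands for the part that bears it (a point fixed in the world has none). Each returns a list of dicts, best first, with "conf" (0 to 1); they miss things now and then, are a little off and sometimes report something else, mostly with a low value. They report only what shows in the picture. A call takes as long as a camera call.
- env.cut_out(camera, query): "region" (384x512 bool, what is visible of it) and "uv" ([column, row] in pixels, amid what is visible of it).
The state is a dict: "time_s": time; "qpos": joint angles; "joint_velocities": joint speeds; "effort": joint torques, N m; "tool_pos": TCP position; "tool_rot": TCP orientation; "force": force on the tool from outside, world axes, zero at the start; "wrist_torque": the same for the moment, N m; "grip_width": finger opening in m.
Only numpy, scipy, OpenCV 4.12 (cv2) and the standard library are available. Lean on these libraries where they do the work, as an engineer would, in place of code of your own. Each camera call takes 0.05 s, during which the arm holds its last target. There are 200 camera calls.

## Task

The next job on the small bench drill is a brass bar, which needs the speed with the green mark. Lift the black-knobbed speed lever out of its middle notch, swing it across to the notch beside the green mark, let it drop fully home there and let go of it. Do not knock over the glue bottle.

Things in the scene. Friction and masses are not known exactly. Their poses are not given: they have to be found in the camera images.
- drill: Fixed grey bench drill, 380 mm tall (all in mm). Origin: under its speed lever's upright pivot, at table height. x: level, away from the knob; y: level, towards the drill column (head at y 210-310); z up. Casting under lever: x -240..60, y +-130, top 30 high. On it at radius 120 a rim of blocks, tops 52 high, with 3 notches: lever along -x, and 0.44 rad to each side (knob at x -145, y +68 or -68).
- knob (a point): Centre of the upright black knob (white band): 28 mm wide, from 32 below to 26 above this point, 160 from the pivot; 110 above table when down in a notch. Lever lifts straight up (max 40 mm; pin clears the rim at 20), swings level about the pivot. Starts in middle notch; play 9 each way at knob. Spring and weight pull down 5-7 N: it drops home if let go over a notch; swinging takes 1 N.
- green_mark: Flat green plate 40 x 44 x 4 mm fixed on the casting beside one outer notch; a like orange plate marks the other (sides vary). Origin: centre of underside, 30 mm above table. Axes parallel to the drill's; it lies at drill x -210 and y +68 or -68 mm: the y the knob has in that notch, 65 mm from the knob's place there.
- glue_bottle: White glue bottle with yellow band and red nozzle, loose, standing to the right of the drill (robot's view): 54 mm diameter, 150 mm tall. Origin: centre of its underside, z up. Not to be knocked over.

How it is judged:
By the outcome, as a careful person would: the job done as asked, in the order asked, and still so for the second after the job is handed in, with the robot touching nothing.
It also fails if it takes over 29 s, if anything falls off the work surface, if the arm or the gripper's body presses on something with over 40 N, if the wrist force passes 120 N, or if a joint passes its speed limit or range.

## Working session

There is one attempt and no reset: what is moved stays moved. The work goes in short steps, Python scripts to look and compute and a tool call to move; the robot and the scene stay as the last step left them, time stands still between calls to the robot, and variables do not carry over. Pictures are saved under pics/ and viewed, about 8 in all and at most 12, crops included, and the job is handed in when it is done.

Besides the shell and the picture viewer there is one more tool, called as name(argument=value, ...) on one line, values as JSON. move_arm: Moves the arm, as the interface text tells. Its arguments: {"type":"object","properties":{"steps":{"type":"array"},"hand":{"type":"number"},"squeeze":{"type":"number"}},"required":["steps"]}

```bash
mkdir -p pics; cat > h.py <<'E'
from cell import env
import numpy as np, cv2
from scipy.spatial.transform import Rotation as R
def world(cam,depth,region):
    c=env.calibration(cam);K=np.array(c["intrinsics"]);v,u=np.nonzero(region&(depth>0));d=depth[v,u]
    P=np.c_[(u-K[0,2])/K[0,0]*d,-(v-K[1,2])/K[1,1]*d,-d]
    o=np.array(c["orientation"]);Rm=o if o.shape==(3,3) else R.from_euler('xyz',o,degrees=True).as_matrix()
    return P@Rm.T+np.array(c["position"])
E
python3 - <<'E'
from h import *
print(env.get_obs())
for cam in("scene","top"):
    print(env.calibration(cam))
    p,d=env.read_camera(cam);np.savez(f"{cam}0.npz",p=p,d=d)
    cv2.imwrite(f"pics/{cam}0.png",p[:,:,::-1])
    for n in("drill","knob","green_mark","glue_bottle"):
        for r in env.cut_out(cam,n)[:2]:
            W=world(cam,d,r["region"])
            if len(W): print(cam,n,r["conf"],r["uv"],len(W),"med",np.median(W,0).round(4),"p2",np.percentile(W,2,0).round(3),"p98",np.percentile(W,98,0).round(3))
E
```

```text
{'time_s': 0.0, 'qpos': array([66.23977966, 18.44008483, -4.01415557, 83.17549186,  1.29695828,
       78.54000876, -3.26200537]), 'joint_velocities': array([ 0.07178818,  0.02660603,  0.03282159, -0.02601234, -0.09131896,
       -0.0079457 , -0.0434988 ]), 'effort': array([ 3.13586479e-04, -4.91283774e+01, -4.03807629e-01, -3.12527382e+01,
       -6.38326071e-02,  4.35631745e-02,  1.82720810e-04]), 'tool_pos': array([ 0.26995921, -0.59069642,  0.22944453]), 'tool_rot': array([-1.79889761e+02,  8.08981545e-03,  2.45670708e+01]), 'force': array([0.80160778, 0.00628507, 0.34712762]), 'wrist_torque': array([ 0.01118374, -0.05096846,  0.00216906]), 'grip_width': 0.08711620295030802}
{'intrinsics': array([[438.42828701,   0.        , 258.90323401],
       [  0.        , 438.42828701, 195.98013493],
       [  0.        ,   0.        ,   1.        ]]), 'position': array([0.95522566, 0.21672133, 0.91251031]), 'orientation': array([ 35.88709615,   0.27275129, 138.89695215])}
scene drill 0.72 [353.0, 311.7] 29008 med [0.6298 0.1076 0.0331] p2 [ 0.475 -0.155  0.027] p98 [0.745 0.283 0.36 ]
scen
[... 552 characters left out ...]
.42475672, -0.23114827,  1.18126624]), 'orientation': array([  7.9798351 ,  -0.0910299 , -88.89621024])}
top drill 0.94 [125.3, 174.3] 21836 med [0.5963 0.1121 0.0301] p2 [ 0.461 -0.161  0.022] p98 [0.735 0.291 0.349]
top knob 0.61 [177.2, 178.6] 633 med [ 0.6005 -0.0363  0.0778] p2 [ 0.52  -0.068  0.07 ] p98 [ 0.689 -0.007  0.136]
top green_mark 0.62 [212.4, 221.2] 265 med [ 0.4982 -0.1298  0.0323] p2 [ 0.478 -0.152  0.027] p98 [ 0.519 -0.108  0.037]
top green_mark 0.25 [330.9, 205.1] 503 med [ 0.5381 -0.4139  0.1036] p2 [ 0.516 -0.445  0.018] p98 [ 0.566 -0.395  0.132]
top glue_bottle 0.86 [330.3, 202.6] 485 med [ 0.5377 -0.4133  0.1037] p2 [ 0.516 -0.443  0.012] p98 [ 0.565 -0.395  0.133]
```

```bash
python3 - <<'E'
import cv2,numpy as np
a=cv2.imread("pics/scene0.png");b=cv2.imread("pics/top0.png")
cv2.imwrite("pics/both.png",cv2.resize(np.vstack([a[60:360],b[60:330]]),None,fx=1.05,fy=1.05))
E
python3 - <<'E'
from h import *
for cam in("scene","top"):
    z=np.load(cam+"0.npz");p,d=z["p"].astype(int),z["d"]
    W=world(cam,d,d>0);C=p[d>0]
    near=(np.abs(W[:,0]-.57)<.2)&(np.abs(W[:,1]+.05)<.2)
    r,g,b=C.T
    for n,m in(("green",(g>1.3*r)&(g>1.2*b)),("orange",(r>1.5*b)&(r-b>60)),("knobtop",(W[:,2]>.1))):
        m=m&near&((W[:,2]<.06) if n!="knobtop" else (W[:,2]<.16))
        X=W[m]
        if len(X):print(cam,n,len(X),np.median(X,0).round(4),X.min(0).round(3),X.max(0).round(3),((np.percentile(X,2,0)+np.percentile(X,98,0))/2).round(4))
    m=near&(W[:,2]>.132)&(W[:,2]<.145)
    X=W[m];X=X[X[:,1]<.05]
    if len(X): print("ktop",len(X),X.mean(0).round(4),X.min(0).round(3),X.max(0).round(3))
E
```

```text
scene green 275 [ 0.4998 -0.1324  0.0355] [ 0.474 -0.157  0.029] [ 0.524 -0.108  0.04 ] [ 0.4994 -0.1328  0.0352]
scene orange 4321 [0.4601 0.0442 0.0014] [ 0.37  -0.25  -0.004] [0.77  0.141 0.039] [ 0.5701 -0.0478  0.0171]
scene knobtop 375 [ 0.5439 -0.0477  0.1172] [ 0.519 -0.071  0.1  ] [ 0.698 -0.004  0.141] [ 0.6096 -0.0372  0.1204]
ktop 125 [ 0.5331 -0.0578  0.1368] [ 0.519 -0.071  0.132] [ 0.545 -0.046  0.141]
top green 273 [ 0.4975 -0.1317  0.0323] [ 0.475 -0.156  0.022] [ 0.519 -0.108  0.038] [ 0.4969 -0.1317  0.0321]
top orange 3141 [ 0.4151  0.0163 -0.0011] [ 0.37  -0.25  -0.011] [0.77  0.15  0.038] [ 0.5694 -0.0473  0.014 ]
top knobtop 220 [ 0.5371 -0.0494  0.1263] [ 0.516 -0.07   0.1  ] [ 0.697 -0.002  0.139] [ 0.606  -0.0368  0.1196]
ktop 84 [ 0.5301 -0.0559  0.1348] [ 0.518 -0.069  0.132] [ 0.542 -0.043  0.139]
```

View pics/both.png

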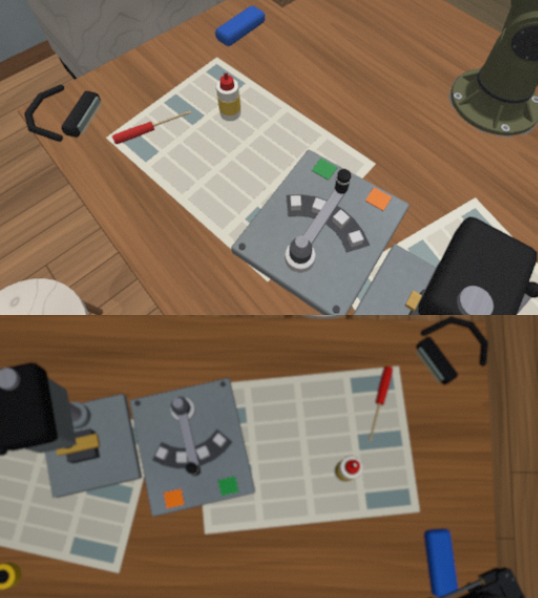

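The views agree: green plate at composite (323,168) in the scene half, on the robot's right (drill y = -68). The lever is in the middle notch with its knob at (343,180), and the bottle is well clear. Next I'll refine the drill frame.

```bash
python3 - <<'E'
from h import *
from scipy.optimize import least_squares
allr=[]
for cam in("scene","top"):
    z=np.load(cam+"0.npz");p,d=z["p"],z["d"]
    hsv=cv2.cvtColor(p,cv2.COLOR_RGB2HSV)
    W=world(cam,d,d>0);H=hsv[d>0].astype(int)
    near=(np.hypot(W[:,0]-.5,W[:,1]+.08)<.16)&(abs(W[:,2]-.033)<.01)
    pts={}
    for n,lo,hi in(("green",40,90),("orange",4,20)):
        X=W[near&(H[:,0]>=lo)&(H[:,0]<=hi)&(H[:,1]>(110 if n=="green" else 170))&(H[:,2]>60)]
        c=cv2.minAreaRect((X[:,:2]*1000).astype(np.float32));print(cam,n,len(X),X.mean(0).round(4),c);pts[n]=X.mean(0)[:2]
    k=W[(W[:,2]>.131)&(W[:,2]<.145)&(np.hypot(W[:,0]-.53,W[:,1]+.057)<.04)]
    kk=cv2.minEnclosingCircle((k[:,:2]*1000).astype(np.float32));print("knob",kk,k[:,2].max())
    b=W[(W[:,2]>.085)&(np.hypot(W[:,0]-.69,W[:,1]+.02)<.06)]
    print("boss",len(b),b.mean(0).round(4),b[:,2].max(),cv2.minEnclosingCircle((b[:,:2]*1000).astype(np.float32)))
    src=np.array([[-.21,-.068],[-.21,.068]]);dst=np.array([pts["green"],pts["orange"]])
    v=dst[1]-dst[0];th=np.arctan2(v[1],v[0])-np.pi/2
    Rm=np.array([[np.cos(th),-np.sin(th)],[np.sin(th),np.cos(th)]])
    piv=dst.mean(0)-Rm@[-.21,0]
    print("theta",np.degrees(th),"len",np.hypot(*v),"pivot",piv,"knob mid",piv+Rm@[-.16,0],"target",piv+Rm@[-.1448,-.0681])
E
```

```text
scene green 239 [ 0.5001 -0.1321  0.0355] ((500.2906799316406, -132.8104705810547), (38.74934768676758, 42.31393814086914), 16.018091201782227)
scene orange 255 [ 0.467  -0.0007  0.0353] ((466.020751953125, -0.7520599365234375), (36.74568176269531, 40.40422821044922), 13.476871490478516)
knob ((531.6989135742188, -57.768577575683594), 14.156970024108887) 0.1405727464705343
boss 366 [ 0.6894 -0.0136  0.0985] 0.11789835291676554 ((685.8565063476562, -16.234556198120117), 22.024574279785156)
theta 14.167303292285462 len 0.1355088569012993 pivot [ 0.68714698 -0.01501395] knob mid [ 0.53201335 -0.05417461] target [ 0.5634188  -0.11648309]
top green 245 [ 0.4968 -0.1317  0.0325] ((497.10894775390625, -131.5490264892578), (37.862205505371094, 42.12568664550781), 15.336506843566895)
top orange 225 [ 4.637e-01 -2.000e-04  3.260e-02] ((463.905029296875, 0.02645111083984375), (36.894683837890625, 41.01270294189453), 14.832585334777832)
knob ((530.2943115234375, -55.67809295654297), 13.496156692504883) 0.13940339016147707
boss 175 [ 0.682  -0.0164  0.0998] 0.11736841232768436 ((684.724365234375, -14.472023010253906), 21.612462997436523)
theta 14.13447057106198 len 0.1356128008111206 pivot [ 0.68389783 -0.01468242] knob mid [ 0.52874179 -0.05375418] target [ 0.56011153 -0.11608065]
```

move_arm(steps=[[[0.0115,-0.0095,0],0],[[0.04,-0.033,0],0.01],[[0.077,-0.063,0],0.02],[[0.115,-0.094,0],0.04],[[0.153,-0.126,0],0.06],[[0.191,-0.157,0],0.08],[[0.23,-0.189,0],0.1],[[0.268,-0.22,0],0.12],[[0.306,-0.251,0],0.14],[[0.345,-0.283,0.005],0.16],[[0.383,-0.314,0.01],0.18],[[0.42,-0.345,0.02],0.18],[[0.445,-0.365,0.03],0.18],[[0.457,-0.375,0.03],0.18],[[0.4594,-0.3772,0.03],0.18],[[0.4594,-0.3772,0.03],0.18]], hand=-1)

```text
time_s: 2.5
tool_pos: [0.5311, -0.0584, 0.201]
tool_rot: [179.9, -0.0, 14.2]
force: [-0.5, -0.5, 0.1]
grip_width: 0.087
```

move_arm(steps=[[[0,0,0.02],0],[[0,0,0.04],0],[[0,0,0.06],0],[[0,0,0.08],0],[[0,0,0.092],0],[[0,0,0.1],0],[[0,0,0.1],0],[[0,0,0.1],0]])

```text
time_s: 3.5
tool_pos: [0.5317, -0.0572, 0.1012]
tool_rot: [180.0, -0.1, 14.3]
force: [0.5, -0.5, -0.9]
grip_width: 0.087
```

move_arm(steps=[[[0,0,0],0],[[0,0,0],0],[[0,0,0],0],[[0,0,0],0],[[0,0,0],0],[[0,0,0],0],[[0,0,0],0]], hand=1, squeeze=35)

```text
time_s: 4.38
tool_pos: [0.5311, -0.0571, 0.1005]
tool_rot: [-180.0, 0.0, 14.3]
force: [-0.5, 0.1, -0.4]
grip_width: 0.0274
```

move_arm(steps=[[[0,0,-0.004],0],[[0,0,-0.01],0],[[0,0,-0.017],0],[[0,0,-0.024],0],[[0,0,-0.03],0],[[0,0,-0.03],0],[[0,0,-0.03],0]])

```text
time_s: 5.25
tool_pos: [0.5312, -0.057, 0.1304]
tool_rot: [-180.0, -0.0, 14.3]
force: [2.5, 0.2, -6.1]
grip_width: 0.0269
```

```bash
python3 - <<'E'
from h import *
p,d=env.read_camera("scene");cv2.imwrite("pics/lift.png",cv2.resize(p[180:340,220:420,::-1],None,fx=3,fy=3))
o=env.get_obs();print(o["tool_pos"],o["force"],o["wrist_torque"],o["grip_width"])
# arc rows about the pivot, from current angle to target, tool frame
P=np.array([.6853,-.0149]);t=o["tool_pos"][:2];yaw=np.radians(14.3)
r=t-P;a0=np.arctan2(r[1],r[0]);a1=np.radians(180+14.15)+.44
print("r",np.hypot(*r),"dang",np.degrees((a1-a0)%(2*np.pi)))
ex=np.array([np.cos(yaw),np.sin(yaw)]);ey=np.array([ex[1],-ex[0]])
D=(a1-a0)%(2*np.pi)
for s in np.linspace(0,1,11)[1:]:
    c,q=np.cos(D*s),np.sin(D*s);m=P+np.array([[c,-q],[q,c]])@r-t
    print((m@ex).round(4),(m@ey).round(4),(-D*s).round(3))
E
```

```text
[ 0.53115611 -0.05702655  0.13032052] [ 3.20093539  0.40870127 -6.78339263] [ 0.1598293  -0.55714519  0.0061606 ] 0.02721690251173144
r 0.15979670229085863 dang 24.074824703339335
0.0003 0.0067 -0.042
0.0008 0.0134 -0.084
0.0016 0.0201 -0.126
0.0027 0.0267 -0.168
0.0041 0.0333 -0.21
0.0057 0.0398 -0.252
0.0077 0.0462 -0.294
0.0098 0.0525 -0.336
0.0123 0.0588 -0.378
0.015 0.0649 -0.42
```

View pics/lift.png

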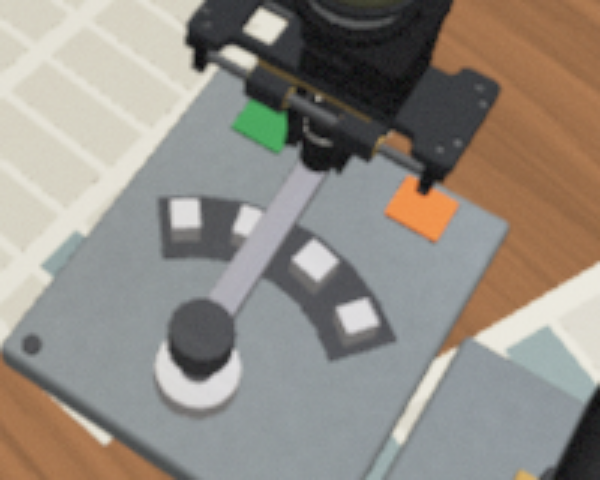

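The lever is lifted: the bar stands clear above the rim blocks at crop (250-340, 220-320), and the wrist reads about 7 N of spring pull. Next is the swing along the arc towards green.

move_arm(steps=[[[0.0003,0.0067,-0.03],-0.042],[[0.0008,0.0134,-0.03],-0.084],[[0.0016,0.0201,-0.03],-0.126],[[0.0027,0.0267,-0.03],-0.168],[[0.0041,0.0333,-0.03],-0.21],[[0.0057,0.0398,-0.03],-0.252],[[0.0077,0.0462,-0.03],-0.294],[[0.0098,0.0525,-0.03],-0.336],[[0.0123,0.0588,-0.03],-0.378],[[0.015,0.0649,-0.03],-0.42],[[0.015,0.0649,-0.03],-0.42]])

```text
time_s: 6.68
tool_pos: [0.5583, -0.1163, 0.1563]
tool_rot: [-179.6, 0.3, 38.3]
force: [-0.5, 0.4, -24.2]
grip_width: 0.0274
```

That call added another 30 mm of lift, because the shifts count from the last commanded pose and I repeated the -0.03. The lever is at its upper stop with 24 N on the wrist, which is under the limits. I'll ease it down 15 mm, still clear of the rim, and look.

move_arm(steps=[[[0,0,0.005],0],[[0,0,0.01],0],[[0,0,0.015],0],[[0,0,0.015],0]])

```text
time_s: 7.18
tool_pos: [0.5591, -0.1176, 0.1456]
tool_rot: [-179.9, 0.3, 38.3]
force: [-6.7, -1.4, -5.8]
grip_width: 0.0271
```

```bash
python3 - <<'E'
from h import *
p,d=env.read_camera("scene");cv2.imwrite("pics/swung.png",cv2.resize(p[180:340,220:420,::-1],None,fx=3,fy=3))
o=env.get_obs();print(o["time_s"],o["tool_pos"],o["force"],o["grip_width"])
P=np.array([.6853,-.0149]);r=o["tool_pos"][:2]-P
print("r",np.hypot(*r),"angle rel drill",np.degrees(np.arctan2(r[1],r[0]))%360-194.15)
W=world("scene",d,d>0)-np.r_[P,0]; a=(np.degrees(np.arctan2(W[:,1],W[:,0]))%360)-194.15; rr=np.hypot(W[:,0],W[:,1])
for lo,hi in((.04,.07),(.07,.1),(.1,.135)):
    m=(rr>lo)&(rr<hi)&(abs(a)<45)&(W[:,2]>.085)&(W[:,2]<.14)
    print(lo,m.sum(),"lever top z",np.percentile(W[m,2],[10,50,90]).round(4) if m.any() else 0,"ang",np.median(a[m]).round(2) if m.any() else 0)
z=np.load("scene0.npz");W=world("scene",z["d"],z["d"]>0)-np.r_[P,0];a=(np.degrees(np.arctan2(W[:,1],W[:,0]))%360)-194.15; rr=np.hypot(W[:,0],W[:,1])
m=(rr>.07)&(rr<.1)&(abs(a)<45)&(W[:,2]>.06)&(W[:,2]<.14);print("initial lever",np.percentile(W[m,2],[10,50,90]).round(4),np.median(a[m]).round(2))
E
```

```text
7.225 [ 0.55906459 -0.11758195  0.14575239] [-7.96327364 -1.94968736 -5.87157929] 0.027389225585741674
r 0.1627235728735499 angle rel drill 24.975469460212793
0.04 145 lever top z [0.1073 0.1094 0.111 ] ang 27.1
0.07 139 lever top z [0.1073 0.1093 0.1109] ang 26.35
0.1 147 lever top z [0.107  0.1092 0.1111] ang 26.18
initial lever [0.0773 0.0792 0.0808] 1.62
```

View pics/swung.png

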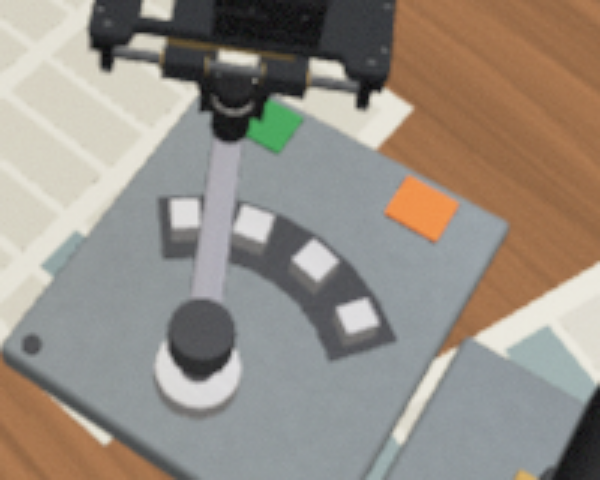

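The lever (crop (225,150) to (205,310)) is now over the notch beside green, lifted 30 mm at about 25°. I'll lower it with a small radial correction, open, and see that it has dropped home.

move_arm(steps=[[[0.0015,0,0.004],0],[[0.0025,0,0.01],0],[[0.0025,0,0.016],0],[[0.0025,0,0.022],0],[[0.0025,0,0.028],0],[[0.0025,0,0.031],0],[[0.0025,0,0.031],0]])

```text
time_s: 8.1
tool_pos: [0.5602, -0.1186, 0.1155]
tool_rot: [-180.0, 0.5, 38.2]
force: [-10.5, -4.6, -2.3]
grip_width: 0.027
```

```bash
cat > chk.py <<'E'
from h import *
import sys
p,d=env.read_camera("scene");cv2.imwrite(f"pics/{sys.argv[1]}.png",cv2.resize(p[110:340,170:420,::-1],None,fx=2.4,fy=2.4))
o=env.get_obs();print(o["time_s"],o["tool_pos"],o["force"],o["grip_width"])
P=np.array([.6853,-.0149]);W=world("scene",d,d>0)-np.r_[P,0]; a=(np.degrees(np.arctan2(W[:,1],W[:,0]))%360)-194.15; rr=np.hypot(W[:,0],W[:,1])
for lo,hi in((.04,.07),(.07,.1),(.1,.135)):
    m=(rr>lo)&(rr<hi)&(abs(a)<45)&(W[:,2]>.062)&(W[:,2]<.14)
    print(lo,m.sum(),"lever top z",np.percentile(W[m,2],[10,50,90]).round(4),"ang",np.median(a[m]).round(2))
E
python3 chk.py down
```

```text
8.15 [ 0.56017221 -0.11859861  0.11548723] [-11.57186041  -5.59790547  -1.82827814] 0.02677641880696394
0.04 142 lever top z [0.0773 0.0793 0.0809] ang 27.46
0.07 129 lever top z [0.0772 0.0793 0.0812] ang 27.16
0.1 144 lever top z [0.0773 0.079  0.081 ] ang 26.61
```

Lever top is back at 79 mm, the same as in the starting notch, so it is home. I'll relieve the radial load (about 12 N outward on the tool), then open and rise.

move_arm(steps=[[[-0.003,0,0],0],[[-0.006,0,0],0],[[-0.006,0,0],0]])

```text
time_s: 8.52
tool_pos: [0.5598, -0.1185, 0.1158]
tool_rot: [179.9, -0.1, 38.3]
force: [-1.7, -0.7, -5.6]
grip_width: 0.0273
```

move_arm(steps=[[[0,0,0],0],[[0,0,0],0],[[0,0,0],0],[[0,0,0],0],[[0,0,0],0],[[0,0,0],0]], hand=-1)

```text
time_s: 9.28
tool_pos: [0.559, -0.1185, 0.1145]
tool_rot: [180.0, 0.0, 38.3]
force: [0.2, -0.6, -0.4]
grip_width: 0.0792
```

move_arm(steps=[[[0,0,-0.01],0],[[0,0,-0.03],0],[[0,0,-0.05],0],[[0,0,-0.08],0],[[0,0,-0.11],0],[[0,0,-0.13],0],[[0,0,-0.14],0],[[0,0,-0.14],0]])

```text
time_s: 10.28
tool_pos: [0.5594, -0.1185, 0.2557]
tool_rot: [179.9, -0.1, 38.3]
force: [-0.5, -0.0, 0.5]
grip_width: 0.0868
```

```bash
python3 chk.py end
```

```text
10.325 [ 0.55888275 -0.1184757   0.2545971 ] [ 0.22562029  0.44703551 -0.71344211] 0.08734156177565763
0.04 141 lever top z [0.077  0.0788 0.0807] ang 27.84
0.07 134 lever top z [0.0775 0.0792 0.081 ] ang 26.73
0.1 143 lever top z [0.0773 0.0795 0.0812] ang 26.55
```

View pics/end.png

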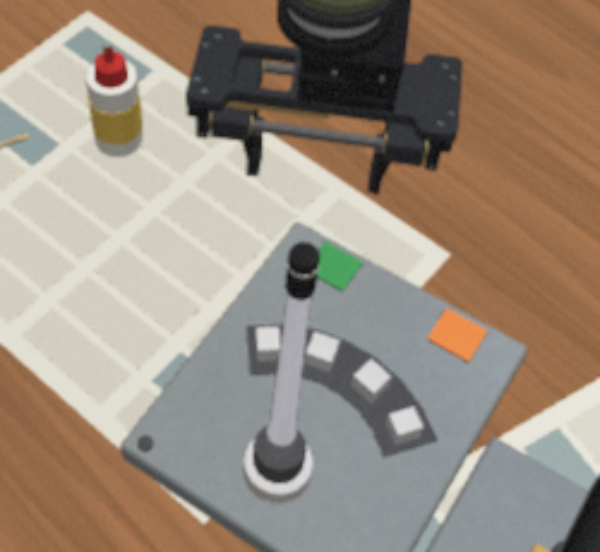

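The lever rests low between the last two blocks with its knob at (302,268) beside the green plate at (338,265). The gripper is open and clear above it, and the bottle is upright at (113,100).

```bash
python3 -c "
from h import *
env.sign_off()"
```

```text
the job is handed in; nothing more can be done
```

The lever is in the notch beside the green mark, fully home and released, and I handed the job in at about 10.3 s of the 29 s allowed.

**Last checks:**
- The lever top measured 79 mm above the table, the same as in its starting notch. It sits about 25–27° towards green, where the notch is at 25.2° and there is about 3° of play.
- The gripper is open and clear above the knob, with wrist force near zero.
- The glue bottle is still standing and was not touched.

**What went wrong along the way:**
- **Extra lift:** my swing call repeated the 30 mm lift, so the lever went to its 40 mm upper stop and the knob slipped about 15 mm in the grip. The wrist read 24 N.
- **Radial correction:** a small correction I made while lowering went the wrong way and left about 12 N of side load. I relieved it before opening the gripper.

No force reading came near the 40 N or 120 N limits.

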